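Set the portion guide with its thumb wheel

TASK

Set the portion guide for the next batch: with a fingertip, press lightly on the knurled wheel and roll it, stroke after stroke, until the sliding stop has closed towards the fence and its pointer stands at the gauge clip on the rule. Move the stop only by the wheel, do not touch the stop itself, do not grip or lift the wheel, and leave the salt shaker, the syrup jar and the nail brush where they stand.

Things in the scene. Friction and masses are not known exactly. Their poses are not given: they have to be found in the camera images.
- guide: Portion guide fixed to the table: white board 160 (x) x 300 (y) x 18 mm. Origin: centre of its underside, on the table; z up; y runs from the steel fence (upright plate at y -125 mm, top 68 mm high) to the grey wheel housing (y +66 to +144 mm, cheeks 78 mm high, 58 mm wide over both). A rule with ticks lies along its -x edge. Wheel axle: parallel to x, at x 0, y +105 mm.
- rim: Knurled rim of the wheel, diameter 70 mm, 28 mm wide (along the guide's x). Origin: wheel centre, 68 mm above the table; its top is 103 mm up, 25 mm above the cheeks. Its axes turn with the wheel (x = axle). On a soft bush: gives way under a finger, 1 N per mm, up to 11 mm, and springs back. Pressed 4 to 10 mm it rolls by friction (about 1.5 N at the rim) and stays at the angle where it is left.
- wheel (a joint): Angle of the wheel in rad, 0 to 7.5. It grows when the top of the wheel is rolled towards the fence (-y of the guide); each rad is 35 mm of rim and moves the stop 8 mm towards the fence. Rolling back opens the gap again.
- stop_plate: Sliding stop between wheel and fence: upright steel plate 110 x 8 mm, top 68 mm above the table, on two rods, with a black pointer at its -x end. It moves along the guide's y and is driven by the wheel. Origin: at table height, in the plate's middle plane; axes as the guide's.
- pointer_tip (a point): Tip of the stop's black pointer, 26 mm above the table, over the rule; points to -x of the guide. Axes as the guide's.
- gauge_clip: Gauge clip, dark steel, 6 mm wide (along y), 15 mm long, 8 mm high, fixed across the rule, on the fence's side of the pointer at the start. Origin: middle of its +x end, on the rule, 21 mm above the table; axes as the guide's. The pointer just clears it in x and is set when its tip has the same y (in the guide's frame) as this origin.
- salt_shaker: Loose clear salt shaker with grey domed top, 44 mm across, 90 mm high, beyond the wheel's end of the guide; bystander. Origin under its centre.
- amber_jar: Loose small jar of amber syrup with pink cap, 37 x 46 x 74 mm high, behind the guide; bystander. Origin under its centre.
- nail_brush: Loose green nail brush, 30 x 85 x 22 mm, beyond the fence; bystander. Origin under its centre.

How it is judged:
By the outcome, as a careful person would: the job done as asked, in the order asked, and still so for the second after the job is handed in, with the robot touching nothing.
It also fails if it takes over 42 s, if anything falls off the work surface, if the arm or the gripper's body presses on something with over 40 N, if the wrist force passes 120 N, or if a joint passes its speed limit or range.

ROBOT

A 6-joint arm with a two-finger parallel gripper is mounted at the origin on a cart in front of the work surface, level with it; the furniture and walls round the work are solid. World frame = base frame: x ahead of the robot, y to its left, z up, the work surface at z = 0. Lengths are in m, angles in rad, forces in N, time in s.
With the tool pointing down it reaches from about 0.25 to 0.775 m from the base axis. Payload 4 kg.
Tool frame: the origin (TCP) lies midway between the tips of the shut fingers; the grasp point (between the pads) lies 19 mm behind it; z points along the fingers, y is the direction in which the jaws open and shut (so a half turn about z gives the same grasp; the last joint's range is limited). The gripper opens to 94 mm and grips with 3 to 60 N. Pads are 16 mm wide; open, the fingers measure 119 mm over their backs; the gripper's body (75 mm by 177 mm) begins 78 mm behind the grasp point.
Start: joints at [1.077, 0.087, 1.371, -0, 1.684, -0.103], TCP at [0.21, 0.509, 0.206] pointing down, gripper open.
Joint ranges: [-3.1, 3.1], [-0.76, 2.03], [0.27, 2.55], [-1.08, 4.22], [0.17, 2.65], [-2.57, 2.57]. Speed limits (rad/s): [2.79, 2.79, 3.14, 3.14, 3.14, 3.14].

INTERFACE

Orientations are given as [roll, pitch, yaw] about the fixed x, y, z axes, in that order (R = Rz(yaw) Ry(pitch) Rx(roll)).
In Python, from bench import robot gives the robot as it stands.
- The arm moves only by the tool drive_tool, never from a script. Its argument "series" is a list that holds one entry, the list of rows, each a list of 7 numbers: the turn, a rotation vector about the tool's x, y, z in rad, then the shift along the tool's x, y, z in cm, then the opening in per cent of the stroke, from 0 (shut) to 100 (fully open). In form: [[[rx, ry, rz, tx, ty, tz, fingers], ...]]. A call has 1 to 20 rows; each row is the pose to reach, as a shift and turn from the pose measured when the call began, along the tool's axes at that moment; what a row does not reach only later rows make up. A row lasts 1/10 s, in which the tool goes at most 50 mm and 8.59 degrees, less where a joint would pass 70% of its speed; a pose out of reach is approached as far as the arm can. A call with a gripper value outside its range is refused whole. The fingers move at their own pace and stop on an object; the grip force is fixed at half the most. Time passes only in rows, so rows that repeat a pose let the fingers close. It gives the time, the measured TCP pose, the force and the opening at its end, in the units of the state.
- robot.get_obs(): the state, without advancing time (a new reading comes with each control period).
- robot.snapshot(name): name is "scene" or "side" or "wrist"; returns a dict with "img" (420x560x3 uint8, blue, green, red), "depth" (420x560 float32, m along the optical axis (not along the pixel's ray), 0 where there is no reading), "vertical_fov" (degrees; the focal length in pixels is half the picture's height over the tangent of half this angle, whatever the lens; pixels are square), "cx", "cy" (the principal point, pixels), "rvec" (rotation vector, rad) and "tvec" (3), from world to camera coordinates, as OpenCV has them. Camera axes: x right, y down, z forward; pixel columns grow to the right and rows downward; lengths in m; the calibration is good to about 2 mm. A picture is of the moment at which its call begins.
- robot.close_job(): hands the job in, once; it reports no verdict.
The state is a dict: "time": time; "joint_positions": joint angles; "qvel": joint speeds; "joint_torque": joint torques, N m; "tool_pos": TCP position; "ee_rot": TCP orientation; "wrist_force": force on the tool from outside, world axes, zero at the start; "wrist_torque": the same for the moment, N m; "width": finger opening in m.
Only numpy, scipy, OpenCV 4.12 (cv2) and the standard library are available. Lean on these libraries where they do the work, as an engineer would, in place of code of your own. Each camera call takes 0.05 s, during which the arm holds its last target.

## Working session

There is one attempt and no reset: what is moved stays moved. The work goes in short steps, Python scripts to look and compute and a tool call to move; the robot and the scene stay as the last step left them, time stands still between calls to the robot, and variables do not carry over. Pictures are saved under pics/ and viewed, and the job is handed in when it is done.

Besides the shell and the picture viewer there is one more tool, called after "Call:" by a JSON object that holds its "fn" and its "kwargs", one argument or row to a line. drive_tool: Moves the arm, as the interface text tells. Its arguments: {"type":"object","properties":{"series":{"type":"array","items":{"type":"array","items":{"type":"array","items":{"type":"number"}}}}},"required":["series"]}

```bash
mkdir -p pics; ls
cat > h.py <<'E'
import numpy as np,cv2,pickle
from bench import robot
def snap(n,tag):
    s=robot.snapshot(n); cv2.imwrite(f'pics/{tag}.png',s['img']); pickle.dump(s,open(f'pics/{tag}.pkl','wb')); return s
def load(tag): return pickle.load(open(f'pics/{tag}.pkl','rb'))
def cam(s):
    f=s['img'].shape[0]/2/np.tan(np.radians(s['vertical_fov'])/2)
    R=cv2.Rodrigues(np.array(s['rvec'],float))[0]; return f,R,np.array(s['tvec'],float).ravel()
def px_z(s,u,v,z):  # intersect ray with plane z
    f,R,t=cam(s); d=R.T@np.array([(u-s['cx'])/f,(v-s['cy'])/f,1]); c=-R.T@t
    return c+d*(z-c[2])/d[2]
def px_d(s,u,v):
    f,R,t=cam(s); D=s['depth'][int(round(v)),int(round(u))]
    return R.T@(np.array([(u-s['cx'])/f,(v-s['cy'])/f,1])*D-t)
def proj(s,P):
    f,R,t=cam(s); p=R@np.array(P)+t; return np.array([s['cx']+f*p[0]/p[2],s['cy']+f*p[1]/p[2]])
def crop(tag,u0,v0,u1,v1,k,out):
    im=cv2.imread(f'pics/{tag}.png')[v0:v1,u0:u1]; cv2.imwrite(f'pics/{out}.png',cv2.resize(im,None,fx=k,fy=k,interpolation=cv2.INTER_CUBIC))
E
python3 - <<'E'
from h import *
for n in ['scene','side','wrist']:
    s=snap(n,n+'0'); print(n,s['vertical_fov'],s['cx'],s['cy'],-cam(s)[1].T@cam(s)[2])
print(robot.get_obs())
E
```

```text
pics
scene 50.44804084186758 278.7335226419247 210.26332458449187 [ 0.2499265  -0.68625784  0.67300378]
side 54.979130410518785 278.3929620781422 210.5873893136541 [ 0.59373812 -0.69803183  0.5626122 ]
wrist 62.307040729919635 279.48070373779217 207.44626022525142 [0.14739477 0.53412436 0.38392563]
{'time': 0.15, 'joint_positions': array([ 1.07691681e+00,  8.78262963e-02,  1.37186685e+00, -3.43457819e-05,
        1.68360456e+00, -1.03093015e-01]), 'qvel': array([-0.00079942, -0.00312996, -0.00488356,  0.00142629,  0.00061338,
       -0.00022079]), 'joint_torque': array([ 1.63717243e-03, -3.40644264e+01, -3.02792931e+01,  7.18781934e-02,
        3.05521314e-02, -1.24174035e-04]), 'tool_pos': array([0.20932012, 0.50816758, 0.20457103]), 'ee_rot': array([-3.13989314e+00, -1.41514892e-04,  2.75080219e+00]), 'wrist_force': array([-0.24949328,  0.35130376, -0.41615099]), 'wrist_torque': array([-0.01070526, -0.03276232,  0.04994462]), 'width': 0.09429643380651594}
```

View pics/scene0.png

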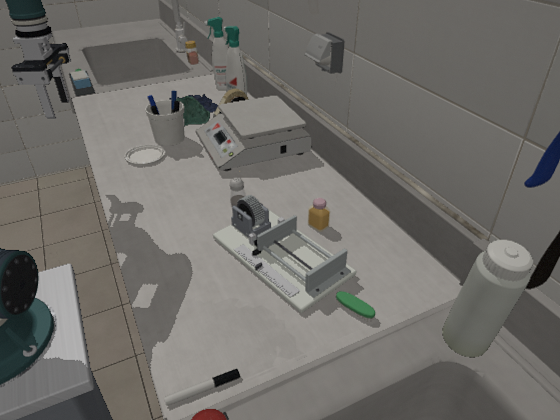

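View pics/side0.png

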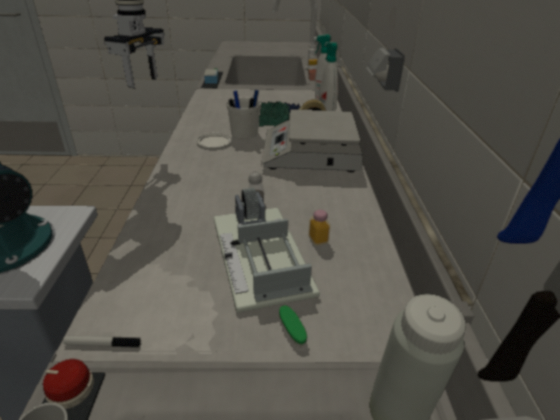

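View pics/wrist0.png

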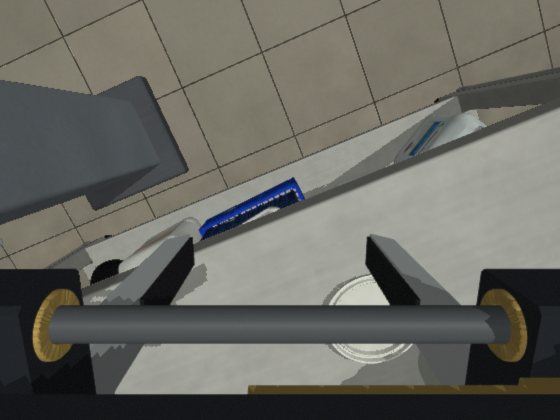

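The scene view shows the guide at about (285,255). The wheel is at (252,215), the shaker at (237,190), the jar at (319,213) and the brush at (355,303). I'll enlarge it.

Run:
```python
from h import *
crop('scene0',205,170,385,320,4.4,'c0'); crop('side0',200,160,330,350,3,'c1')
```

```text
(no output)
```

View pics/c0.png

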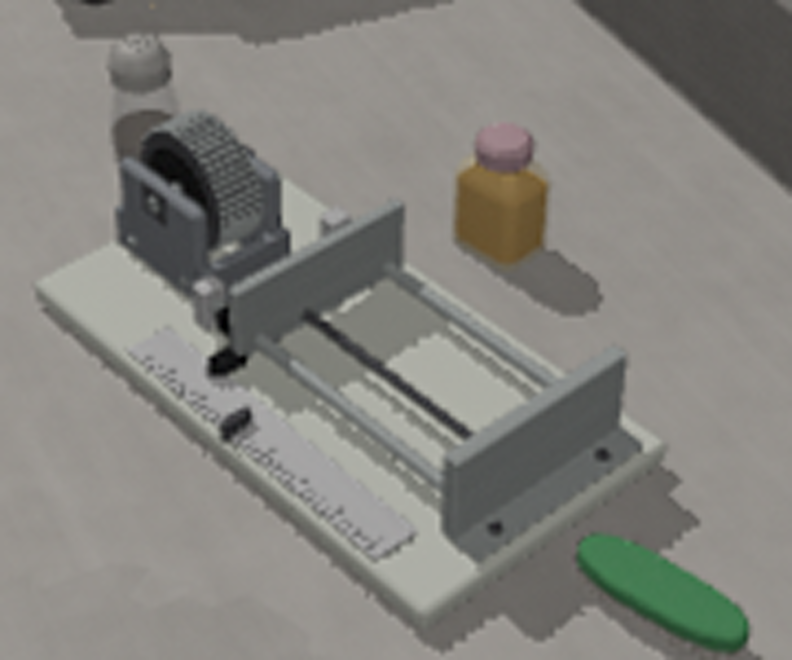

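View pics/c1.png

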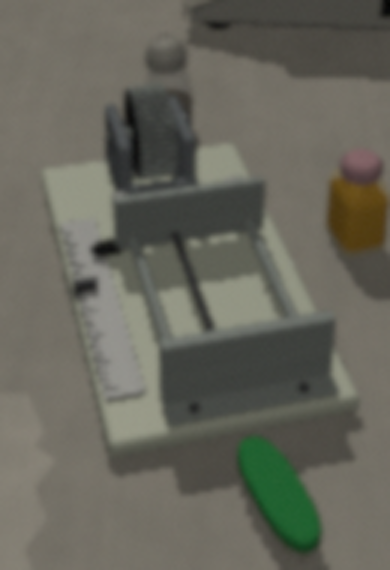

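```bash
cat >> h.py <<'E'
def g2w(p,g):
    c,s_=np.cos(p[2]),np.sin(p[2]); g=np.array(g,float)
    return np.array([p[0]+c*g[0]-s_*g[1],p[1]+s_*g[0]+c*g[1],g[2]])
def w2g(p,w):
    c,s_=np.cos(p[2]),np.sin(p[2]); d=np.array(w)[:2]-p[:2]
    return np.array([c*d[0]+s_*d[1],-s_*d[0]+c*d[1],w[2]])
E
python3 - <<'E'
from h import *
from scipy.optimize import least_squares
A=load('scene0');B=load('side0')
a=lambda u,v:(205+u/4.4-.4,170+v/4.4-.4); b=lambda u,v:(200+u/3-.3,160+v/3-.3)
ob=[(A,a(38,288),(-.08,.15,.018)),(A,a(424,610),(-.08,-.15,.018)),(A,a(662,440),(.08,-.15,.018)),
(B,b(43,170),(-.08,.15,.018)),(B,b(110,440),(-.08,-.15,.018)),(B,b(355,397),(.08,-.15,.018)),(B,b(238,148),(.08,.15,.018))]
r=lambda p:np.concatenate([proj(s,g2w(p,g))-q for s,q,g in ob])
for sel in (ob,ob[:3],ob[3:]):
    rr=lambda p:np.concatenate([proj(s,g2w(p,g))-q for s,q,g in sel])
    o=least_squares(rr,[.4,0,0]); print(o.x, np.round(o.fun,1))
    if sel is ob:p=o.x
np.save('p.npy',p)
for n,g in dict(axle=(0,.105,.068),top=(0,.105,.103),clip=(-.07,0,.021)).items(): print(n,g2w(p,g),proj(A,g2w(p,g)),proj(B,g2w(p,g)))
for n,q,z in [('ptr',a(210,370),.026),('clip+x',a(248,412),.029),('clip mid',a(235,425),.029)]:
    print(n,w2g(p,px_z(A,*q,z)),px_d(A,*q))
for n,q,z in [('ptr',b(95,250),.026),('clip+x',b(97,285),.029)]: print(n,w2g(p,px_z(B,*q,z)))
E
```

```text
[ 0.57101842 -0.0308972   0.2530531 ] [-1.3 -2.  -0.5  1.3  2.   0.9 -0.5 -1.5 -1.   1.1  2.  -0.3 -0.5 -2.8]
[ 0.57087706 -0.02964066  0.26285483] [-1.9 -1.9 -0.   0.7  1.8  0. ]
[ 0.57108229 -0.03193851  0.24795985] [-0.2 -1.4 -1.4  1.4  1.8  0.3 -0.1 -2.5]
axle [0.54473052 0.07075882 0.068     ] [250.44831116 210.85264127] [249.94537176 202.86865766]
top [0.54473052 0.07075882 0.103     ] [249.7624233  198.23070396] [249.60677618 189.56786626]
clip [ 0.50324774 -0.04842247  0.021     ] [255.54453627 264.33988182] [227.59933082 252.65283121]
ptr [-0.05797483  0.02618961  0.026     ] [ 0.50682116 -0.02395423  0.0297856 ]
clip+x [-0.0643736  -0.01159131  0.029     ] [ 0.51102008 -0.05962056  0.0304198 ]
clip mid [-0.07451936 -0.01447673  0.029     ] [ 0.50305261 -0.06219913  0.02758259]
ptr [-0.05792902  0.02360441  0.026     ]
clip+x [-0.06338441 -0.01818977  0.029     ]
```

```bash
cat >> h.py <<'E'
from scipy.spatial.transform import Rotation as Ro
def delta(target,yaw,tilt=None):
    o=robot.get_obs(); R=Ro.from_euler('xyz',o['ee_rot']); T=Ro.from_euler('xyz',[np.pi,0,yaw])
    return np.round((R.inv()*T).as_rotvec(),3), np.round(R.inv().apply(np.array(target)-o['tool_pos'])*100,2)
E
python3 - <<'E'
from h import *
A=load('scene0');p=np.load('p.npy')
for n,q in dict(cuptop=(166,103),pens=(174,94),scale=(258,110),scaleR=(215,135),pen2=(153,100)).items(): print(n,px_d(A,*q))
print(delta([.545,.071,.20],p[2]+np.pi), delta([.545,.071,.30],p[2]+np.pi))
E
```

```text
cuptop [0.51402753 0.6796436  0.09982239]
pens [0.53715154 0.64927874 0.13653681]
scale [0.74762584 0.48293781 0.10741229]
scaleR [0.60923073 0.49751112 0.04833884]
pen2 [0.47293595 0.66407618 0.12353549]
(array([-0.002, -0.001, -0.644]), array([-47.69, -27.63,   0.5 ])) (array([-0.002, -0.001, -0.644]), array([-47.69, -27.65,  -9.5 ]))
```

Path clear. I'll move to a hover 10 cm above the wheel with the fingers shut.

Call:
{"fn": "drive_tool", "kwargs": {
  "series": [
    [[0,0,-0.1,-4,-2.3,0,0],[0,0,-0.2,-8,-4.6,0,0],[0,0,-0.3,-12,-7,0,0],[0,0,-0.4,-16,-9.3,0,0],[0,0,-0.5,-20,-11.6,0,0],[0,0,-0.6,-24,-14,0,0],[0,0,-0.644,-28,-16.3,0,0],[0,0,-0.644,-32,-18.6,0,0],[0,0,-0.644,-36,-21,0,0],[0,0,-0.644,-40,-23.3,0,0],[0,0,-0.644,-44,-25.6,0,0],[0,0,-0.644,-47,-27.4,0,0],[0,0,-0.644,-47.7,-27.6,0,0],[0,0,-0.644,-47.7,-27.6,0,0],[0,0,-0.644,-47.7,-27.6,0,0]]
  ]
}}

```text
time: 1.65
tool_pos: [0.5446, 0.0722, 0.2047]
ee_rot: [-3.141, -0.002, -2.888]
wrist_force: [-0.3, 0.5, -1.2]
width: 0.0006
```

Run:
```python
from h import *
s=snap('wrist','w1');o=robot.get_obs();print(o['time'],o['tool_pos'],o['ee_rot'],o['width'],o['wrist_force'])
```

```text
1.7 [0.54450422 0.07251988 0.20494833] [-3.14100327e+00 -1.45886205e-03 -2.88674595e+00] 0.0006500521773430213 [-0.56040342  0.7600903  -1.17244509]
```

View pics/w1.png

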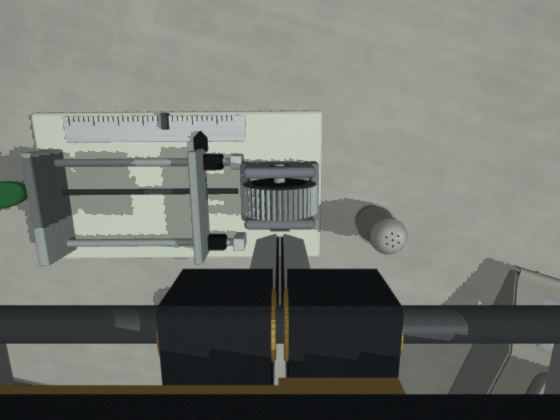

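The wrist view shows the whole guide: clip near (165,121), pointer tip near (200,132), wheel (280,200). I'll enlarge it to measure.

Run:
```python
from h import *
crop('w1',20,95,340,275,2.5,'c2');crop('w1',140,100,240,175,8,'c3')
```

```text
(no output)
```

View pics/c2.png

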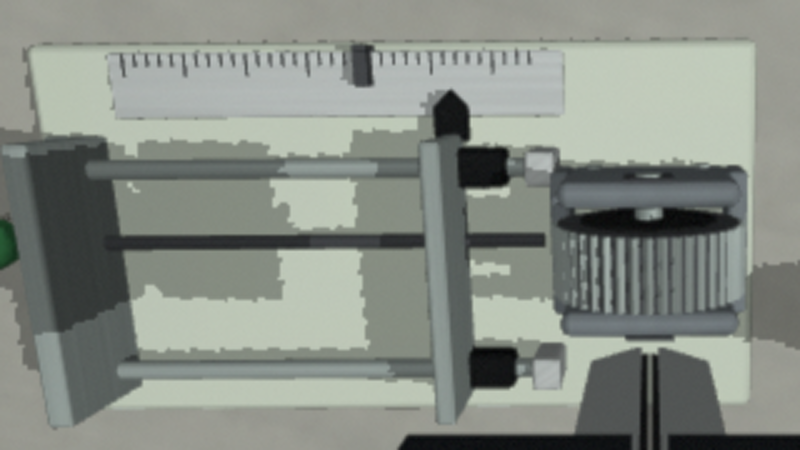

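View pics/c3.png

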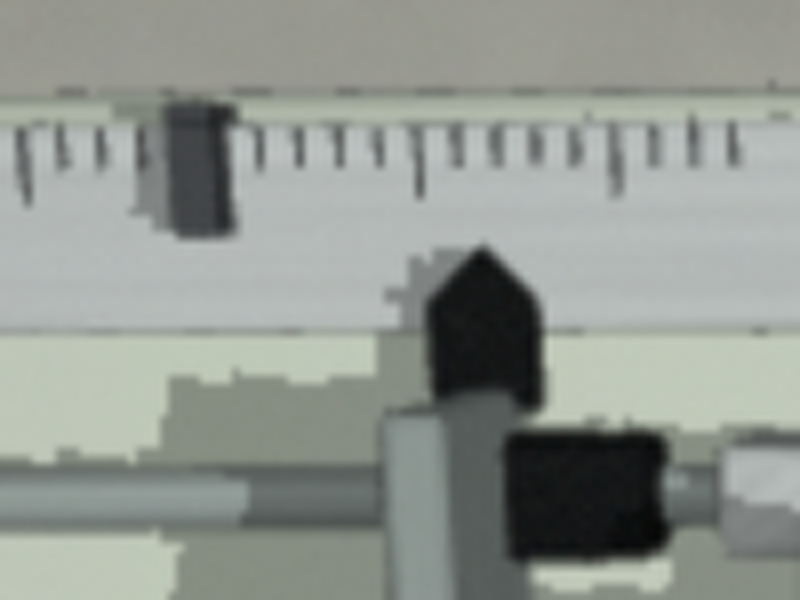

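Run:
```python
from h import *
from scipy.optimize import least_squares
W=load('w1'); c=lambda u,v:(20+u/2.5-.3,95+v/2.5-.3)
ob=[(c(30,45),(-.08,-.15,.018)),(c(754,43),(-.08,.15,.018)),(c(749,402),(.08,.15,.018)),(c(562,52),None,0)]
ob=[o for o in ob if o[1]]
o=least_squares(lambda p:np.concatenate([proj(W,g2w(p,g))-q for q,g in ob]),[.57,-.03,.25]);print(o.x,np.round(o.fun,1))
p=o.x;np.save('pw.npy',p)
d=lambda u,v:(140+u/8-.45,100+v/8-.45)
t=w2g(p,px_z(W,*d(483,247),.026));k=w2g(p,px_z(W,*d(199,236),.029));print(t,k,t[1]-k[1])
t1=w2g(p,px_z(W,*d(25,205),.021));t2=w2g(p,px_z(W,*d(617,195),.021));print('15 ticks',t2-t1)
print('wheel top',g2w(p,(0,.105,.103)))
# wheel by pixels: rim left-right extremes at axle height
for u in (556,746): print(w2g(p,px_z(W,*c(u,265),.075)))
for v in (235,312): print(w2g(p,px_z(W,*c(650,v),.100)))
```

```text
[ 0.56994646 -0.02919965  0.26121149] [-3.   0.   2.  -1.7  1.1  2.7]
[-0.06106284  0.02515244  0.026     ] [-0.06272193 -0.00952883  0.029     ] 0.03468127486662838
15 ticks [-0.00062427  0.07540346  0.        ]
wheel top [0.54283009 0.07223852 0.103     ]
[0.00117661 0.07078103 0.075     ]
[0.00172813 0.13998009 0.075     ]
[-0.01410044  0.10514624  0.1       ]
[0.01238232 0.10493484 0.1       ]
```

Call:
{"fn": "drive_tool", "kwargs": {
  "series": [
    [[0,0,0,0.1,1,4,0],[0,0,0,0.1,2,8,0],[0,0,0,0.1,2,9.6,0],[0,0,0,0.1,2,10.4,0],[0,0,0,0.1,2,10.9,0],[0,0,0,0.1,2,10.9,0],[0,0,0,0.1,1.5,10.9,0],[0,0,0,0.1,1,10.9,0],[0,0,0,0.1,0.5,10.9,0],[0,0,0,0.1,0,10.9,0]]
  ]
}}

```text
time: 2.7
tool_pos: [0.5446, 0.0716, 0.0976]
ee_rot: [-3.14, 0.002, -2.887]
wrist_force: [-0.3, 1.7, 5.5]
width: 0.0007
```

Run:
```python
from h import *
s=snap('wrist','w2');o=robot.get_obs();print(o['time'],o['tool_pos'],o['ee_rot'],o['width'],o['wrist_force'])
crop('w2',20,0,420,300,2,'c4')
```

```text
2.75 [0.54482216 0.07069575 0.09745117] [-3.13926330e+00  1.50699064e-03 -2.88782423e+00] 0.000360602341500999 [-0.85664466  0.72807418  5.79700678]
```

View pics/c4.png

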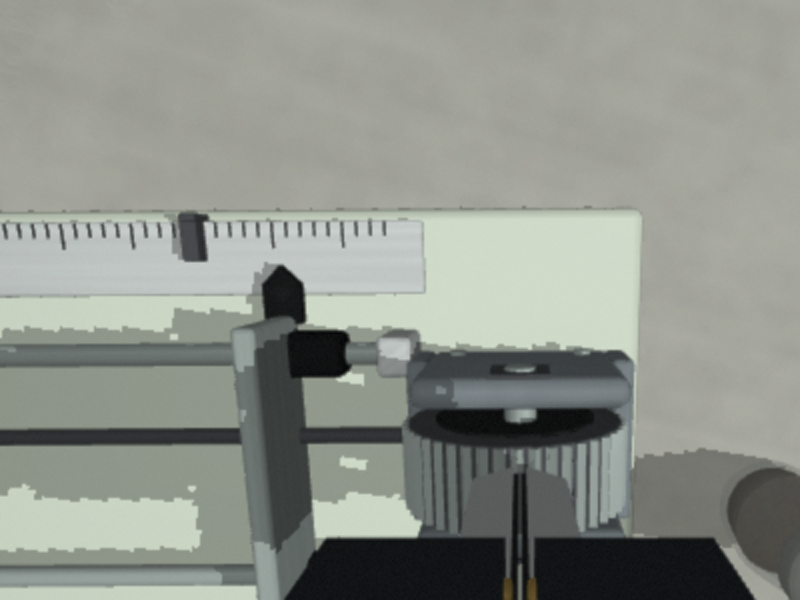

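Call:
{"fn": "drive_tool", "kwargs": {
  "series": [
    [[0,0,0,0,-0.5,0.1,0],[0,0,0,0,-1,0.15,0],[0,0,0,0,-1.5,0.15,0],[0,0,0,0,-2,0.15,0],[0,0,0,0,-2,0.15,0],[0,0,0,0,-2,-1.3,0],[0,0,0,0,2,-1.3,0],[0,0,0,0,2.1,-1.3,0],[0,0,0,0,2.1,-0.3,0],[0,0,0,0,2.1,0.15,0],[0,0,0,0,2.1,0.15,0],[0,0,0,0,1.5,0.15,0],[0,0,0,0,1,0.15,0],[0,0,0,0,0.5,0.15,0],[0,0,0,0,0,0.15,0],[0,0,0,0,-0.5,0.15,0],[0,0,0,0,-1,0.15,0],[0,0,0,0,-1.5,0.15,0],[0,0,0,0,-2,0.15,0],[0,0,0,0,-2,0.15,0]]
  ]
}}

```text
time: 4.75
tool_pos: [0.5499, 0.0501, 0.0954]
ee_rot: [-3.138, 0.001, -2.889]
wrist_force: [1.0, -0.3, 0.9]
width: 0.0001
```

Run:
```python
from h import *
s=snap('wrist','w3');o=robot.get_obs();print(o['time'],o['tool_pos'],o['ee_rot'],o['width'],o['wrist_force'])
crop('w3',20,0,420,300,2,'c5')
```

```text
4.8 [0.54979328 0.05045017 0.09535609] [-3.13859777e+00  6.95909987e-04 -2.88870271e+00] 0.0007497359335203665 [-0.08178639  0.45457834  1.39008255]
```

View pics/c5.png

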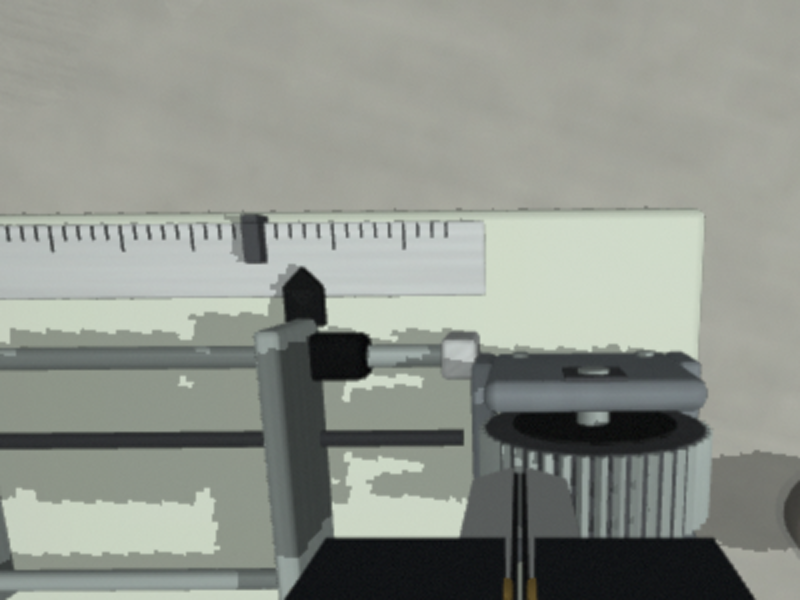

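Call:
{"fn": "drive_tool", "kwargs": {
  "series": [
    [[0,0,0,0,0,-1.4,0],[0,0,0,0,3.8,-1.4,0],[0,0,0,0,3.8,-1.4,0],[0,0,0,0,3.8,-0.3,0],[0,0,0,0,3.8,0,0],[0,0,0,0,3.8,0,0],[0,0,0,0,3.3,0,0],[0,0,0,0,2.8,0,0],[0,0,0,0,2.3,0,0],[0,0,0,0,1.8,0,0],[0,0,0,0,1.3,0,0],[0,0,0,0,0.8,0,0],[0,0,0,0,0.3,0,0],[0,0,0,0,0.3,0,0],[0,0,0,0,0.3,-1.4,0],[0,0,0,0,0.3,-1.4,0]]
  ]
}}

```text
time: 6.4
tool_pos: [0.5493, 0.0532, 0.1107]
ee_rot: [-3.138, 0.001, -2.889]
wrist_force: [0.8, 0.3, -0.6]
width: 0.0004
```

Run:
```python
from h import *
s=snap('wrist','w4');o=robot.get_obs();print(o['time'],o['tool_pos'],o['ee_rot'],o['width'],o['wrist_force'])
crop('w4',100,80,260,200,5,'c6')
```

```text
6.45 [0.54905574 0.05336571 0.11004079] [-3.13828912e+00  9.66024763e-04 -2.88863848e+00] 0.00025885271025108815 [ 0.04405057 -0.29469163  0.51465017]
```

View pics/c6.png

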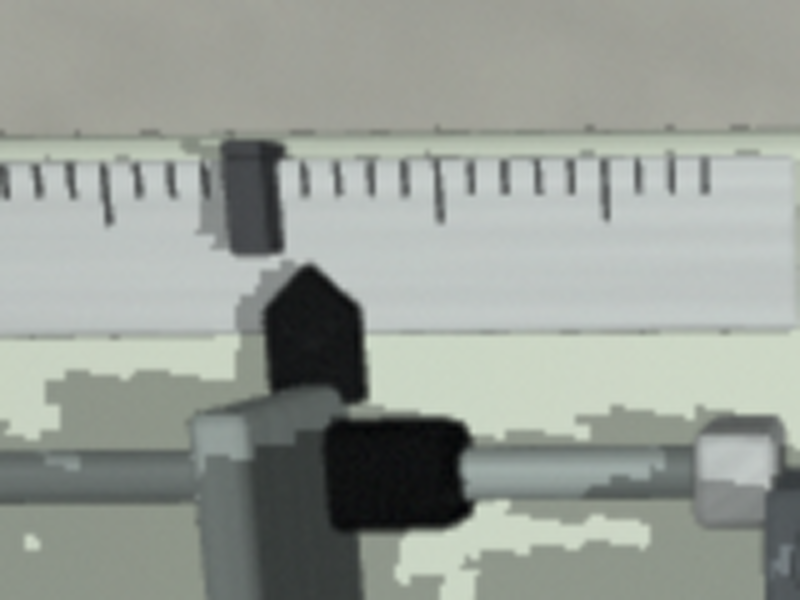

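```bash
cat > m.py <<'E'
from h import *
def meas(tag,off,k,tip,clip,tA,tB,n):
    W=load(tag); p=np.load('pw.npy'); d=lambda u,v:(off[0]+u/k-.4,off[1]+v/k-.4)
    t=w2g(p,px_z(W,*d(*tip),.026));c=w2g(p,px_z(W,*d(*clip),.029))
    a=w2g(p,px_z(W,*d(*tA),.021));b=w2g(p,px_z(W,*d(*tB),.021))
    print('tip',t,'clip',c,'gap mm',1e3*(t-c)[1],'ticks',1e3*(b-a)[1]/n, 'per tick; tip in ticks from A',(t-a)[1]/.005,'clip',(c-a)[1]/.005)
E
python3 - <<'E'
from m import *
meas('w4',(100,80),5,(310,264),(252,250),(108,205),(606,200),15)
meas('w1',(140,100),8,(483,247),(199,236),(25,205),(617,195),15)
E
python3 - <<'E'
from h import *
crop('w4',130,95,180,140,16,'c7')
E
```

```text
tip [-0.06108012 -0.00210172  0.026     ] clip [-0.06322299 -0.00944608  0.029     ] gap mm 7.3443529628268704 ticks 5.003922202573278 per tick; tip in ticks from A 6.273427458216513 clip 4.804556865651138
tip [-0.06101327  0.02519984  0.026     ] clip [-0.06267288 -0.009483    0.029     ] gap mm 34.682841632107866 ticks 5.027054870474057 per tick; tip in ticks from A 11.81967803850859 clip 4.883109712087016
```

View pics/c7.png

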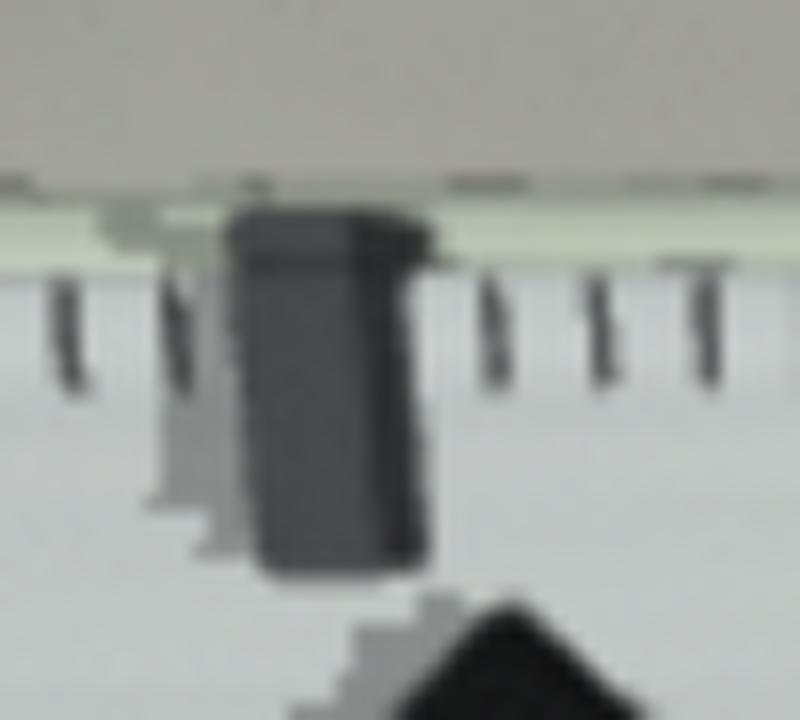

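Call:
{"fn": "drive_tool", "kwargs": {
  "series": [
    [[0,0,0,0,3.2,0,0],[0,0,0,0,3.2,0,0],[0,0,0,0,3.2,1,0],[0,0,0,0,3.2,1.45,0],[0,0,0,0,3.2,1.45,0],[0,0,0,0,2.7,1.45,0],[0,0,0,0,2.2,1.45,0],[0,0,0,0,1.7,1.45,0],[0,0,0,0,1.2,1.45,0],[0,0,0,0,1.0,1.45,0],[0,0,0,0,1.0,1.45,0]]
  ]
}}

```text
time: 7.55
tool_pos: [0.5476, 0.062, 0.0966]
ee_rot: [-3.138, 0.003, -2.89]
wrist_force: [0.5, 1.2, 4.9]
width: 0.0003
```

Run:
```python
from h import *
s=snap('wrist','w5');o=robot.get_obs();print(o['time'],o['tool_pos'],w2g(np.load('pw.npy'),o['tool_pos']),o['ee_rot'],o['wrist_force'])
crop('w5',100,80,260,200,5,'c8')
```

```text
7.6 [0.54758842 0.06212271 0.09660048] [0.0019845  0.0939985  0.09660048] [-3.13755373  0.00318116 -2.88986912] [0.3382777  0.16979262 5.39154398]
```

View pics/c8.png

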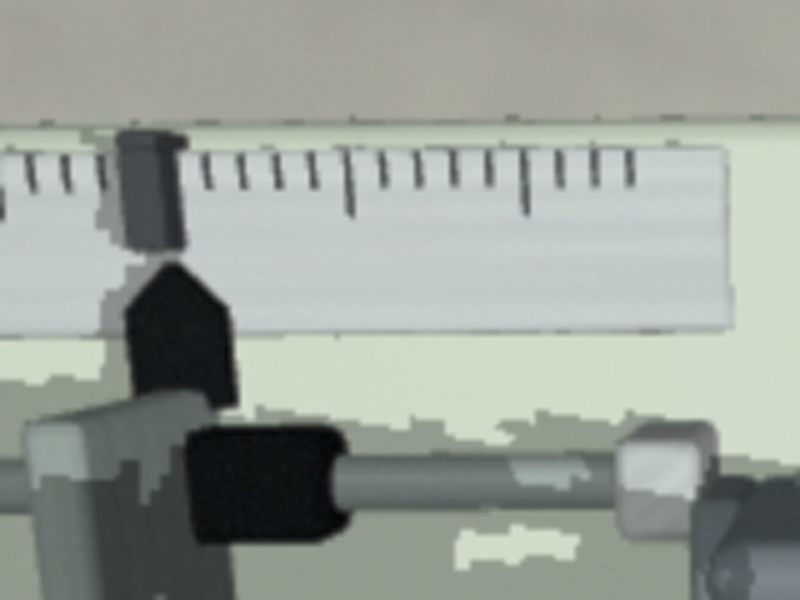

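Run:
```python
from m import *
meas('w5',(100,80),5,(172,262),(150,247),(32,188),(562,185),15)
```

```text
tip [-0.0610918  -0.00779396  0.026     ] clip [-0.06321121 -0.00939018  0.029     ] gap mm 1.5962230552799064 ticks 5.035291917640573 per tick; tip in ticks from A 4.184197981355845 clip 3.864953370299863
```

Call:
{"fn": "drive_tool", "kwargs": {
  "series": [
    [[0,0,0,0,-0.25,0.1,0],[0,0,0,0,-0.5,0.1,0],[0,0,0,0,-0.5,0.1,0],[0,0,0,0,-0.5,-2,0],[0,0,0,0,-0.5,-5,0],[0,0,0,0,-4,-7,0],[0,0,0,0,-8,-7,0],[0,0,0,0,-10.2,-7,0],[0,0,0,0,-10.2,-7,0],[0,0,0,0,-10.2,-7,0]]
  ]
}}

```text
time: 8.6
tool_pos: [0.5719, -0.0364, 0.1655]
ee_rot: [-3.139, 0.001, -2.891]
wrist_force: [-0.4, -0.1, -0.2]
width: 0.0003
```

Run:
```python
from h import *
s=snap('wrist','w6');o=robot.get_obs();print(o['time'],w2g(np.load('pw.npy'),o['tool_pos']),o['ee_rot'],o['wrist_force'])
print(w2g(np.load('pw.npy'),-cam(s)[1].T@cam(s)[2]))
crop('w6',220,80,340,170,6.6,'c9')
```

```text
8.65 [ 0.00020825 -0.00683767  0.1658025 ] [-3.13916086e+00  9.71826391e-04 -2.88972388e+00] [ 0.72723221  0.21925907 -0.51962182]
[-0.06701222 -0.00578319  0.34495705]
```

View pics/c9.png

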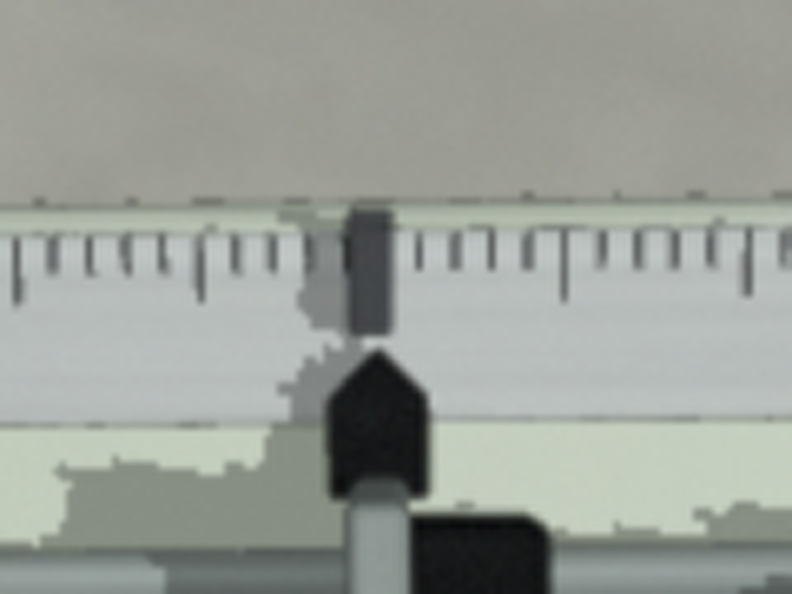

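Call:
{"fn": "drive_tool", "kwargs": {
  "series": [
    [[0,0,0,0,4,0,0],[0,0,0,0,8,0,0],[0,0,0,0,11.4,1,0],[0,0,0,0,11.4,4,0],[0,0,0,0,11.4,6,0],[0,0,0,0,11.4,7,0],[0,0,0,0,11.4,7,0],[0,0,0,0,11.4,7,0],[0,0,0,0,11.2,7,0],[0,0,0,0,11.0,7,0],[0,0,0,0,11.0,7,0],[0,0,0,0,11.0,7,0],[0,0,0,0,11.0,5,0],[0,0,0,0,11.0,2,0],[0,0,0,0,8,0,0],[0,0,0,0,4,0,0],[0,0,0,0,0,0,0],[0,0,0,0,0,0,0],[0,0,0,0,0,0,0]]
  ]
}}

```text
time: 10.55
tool_pos: [0.5717, -0.0358, 0.1657]
ee_rot: [-3.14, 0.001, -2.891]
wrist_force: [-0.9, -0.1, 0.7]
width: 0.0003
```

Run:
```python
from h import *
s=snap('wrist','w7');o=robot.get_obs();print(o['time'],w2g(np.load('pw.npy'),o['tool_pos']),o['ee_rot'],o['wrist_force'])
crop('w7',240,100,320,160,10,'c10')
```

```text
10.6 [ 9.51184742e-05 -6.00375668e-03  1.65636991e-01] [-3.14025054e+00  4.97177014e-04 -2.88955637e+00] [-0.52765701  0.23559723  0.10707516]
```

View pics/c10.png

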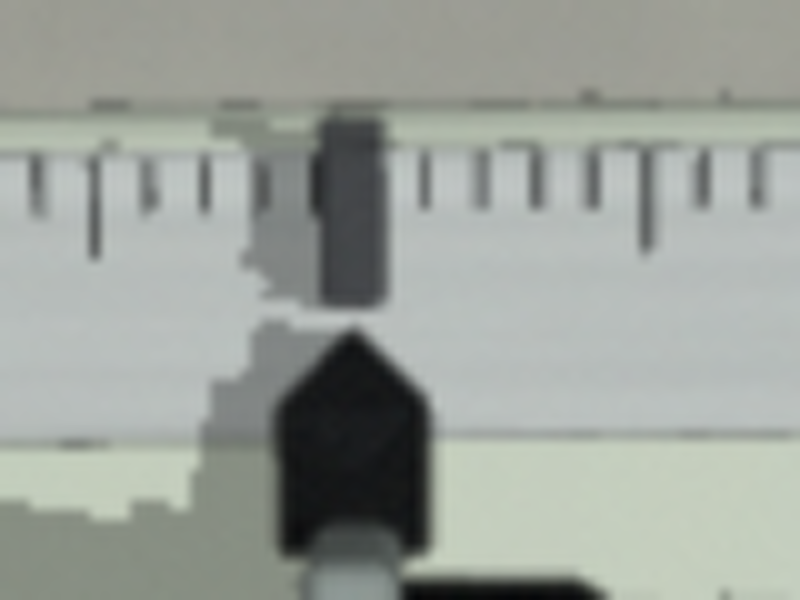

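Run:
```python
from m import *
meas('w7',(240,100),10,(353,328),(354,304),(95,205),(646,200),10)
A=snap('scene','s2'); a=load('scene0')
crop('s2',205,170,385,320,4.4,'c11')
```

```text
tip [-0.06054641 -0.01004823  0.026     ] clip [-0.06269039 -0.00988436  0.029     ] gap mm -0.16387145718612176 ticks 4.986114809042682 per tick; tip in ticks from A 4.653518603500068 clip 4.686292894937292
```

View pics/c11.png

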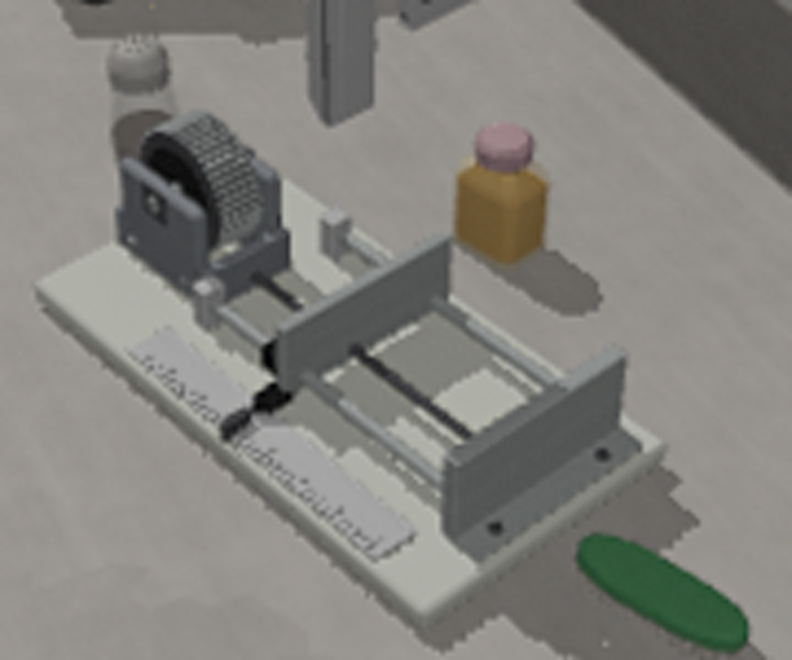

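The pointer stands at the clip, the bystanders are at the same pixels as before, and the gripper is clear of everything. I'm handing in.

```bash
python3 -c "
from bench import robot
print(robot.close_job())"
```

```text
the job is handed in; nothing more can be done
None
```

The pointer now stands at the gauge clip. I rolled the wheel with light strokes of the shut fingertips, with about 5–6 N measured when I checked mid-stroke, until the stop had closed about 35 mm. I then lifted clear and handed the job in at about 10.7 s.

- **Pointer:** the last overhead wrist picture puts the tip within about 0.2 mm of the clip's centre (measured −0.16 mm).
- **Rule ticks as a cross-check:** they came out at 4.99 mm, against a 5 mm spacing that I assumed.
- **Bystanders:** the shaker, jar and brush are in the same place in the before and after scene pictures. The gripper was about 17 cm above the table, touching nothing.
- **Disagreement:** my first rough measurement from the scene and side cameras gave a starting gap of 38–42 mm, against 34.7 mm from the wrist camera. The corner fits were off by 2–3 pixels, so I relied on the close wrist views instead.

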